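# Sort the battery packs into their own charging cradles

## Robot

A 6-joint arm with a two-finger parallel gripper is mounted at the origin on the work surface. World frame = base frame: x ahead of the robot, y to its left, z up, the work surface at z = 0. Lengths are in m, angles in degrees, forces in N, time in s.
With the tool pointing down it reaches from about 0.3 to 0.75 m from the base axis. Payload 8.5 kg.
Tool frame: the origin (TCP) lies on the centre line of the jaws, within the pads' length; the fingertips stand 11 mm ahead of it and the grasp point (between the pads) lies 8 mm behind it; x points along the fingers, y is the direction in which the jaws open and shut, and the axes are right-handed (so a half turn about x gives the same grasp; the last joint's range is limited). The gripper opens to 85 mm and grips with 20 to 120 N. Pads are 22 mm wide; open, the fingers measure 114 mm over their backs; the gripper's body (76 mm by 85 mm) begins 54 mm behind the grasp point. The pads swing forward as they close: fully open they stand 13 mm farther back than shut.
Start: joints at [55.56, 21.807, 74.336, -0, 83.858, -12.336], TCP at [0.207, 0.51, 0.242] pointing down, gripper open.
Joint ranges: [-178.18, 178.18], [-50.72, 133.34], [12.68, 142.11], [-81.47, 261.47], [9.98, 163.14], [-165.26, 165.26]. Speed limits (degrees/s): [136.94, 136.94, 180, 180, 180, 180].

## Interface

Orientations are given as a 3x3 rotation matrix whose columns are the frame's x, y, z axes.
In Python, from rig import env gives the robot as it stands.
- The arm moves only by the tool carry_out, never from a script. Its argument "motion" is a list that holds one entry, the list of rows, each a list of 7 numbers: the shift along the tool's x, y, z in cm, then the turn, a rotation vector about the tool's x, y, z in rad, then the finger opening in cm, from 0 to 8.54. A call has 1 to 5 rows; each row is the pose to reach, as a shift and turn from the pose commanded when the call began, along the tool's axes at that moment; what a row does not reach only later rows make up. A row lasts 1/12 s, in which the tool goes at most 41.7 mm and 7.16 degrees, less where a joint would pass 70% of its speed; a pose out of reach is approached as far as the arm can. A call with a gripper value outside its range is refused whole. The fingers move at their own pace and stop on an object; "grip_force" is the grip in N (left out, the last holds). Time passes only in rows, so rows that repeat a pose let the fingers close. It gives the time, the measured TCP pose, the force and the opening at its end, in the units of the state.
- env.observe(): the state, without advancing time (a new reading comes with each control period).
- env.get_image(name): name is "side" or "top" or "wrist"; returns a dict with "image" (480x640x3 uint8, red, green, blue), "fov_y" (degrees; the focal length in pixels is half the picture's height over the tangent of half this angle, whatever the lens; pixels are square), "cx", "cy" (the principal point, pixels), "R" (3x3) and "t" (3): a world point X has camera coordinates R X + t. Camera axes: x right, y down, z forward; pixel columns grow to the right and rows downward; lengths in m; the calibration is good to about 2 mm. A picture is of the moment at which its call begins. There is no depth.
- env.close_job(): hands the job in, once; it reports no verdict.
The state is a dict: "time_s": time; "q": joint angles; "qvel": joint speeds; "joint_efforts": joint torques, N m; "position": TCP position; "tool_rot": TCP orientation; "ft_force": force on the tool from outside, world axes, zero at the start; "wrist_torque": the same for the moment, N m; "grip_width": finger opening in m.
Only numpy, scipy, OpenCV 4.12 (cv2) and the standard library are available. Lean on these libraries where they do the work, as an engineer would, in place of code of your own. Each camera call takes 0.05 s, during which the arm holds its last target. There are 200 camera calls.

## Task

The three cordless-tool battery packs have been put back in each other's charging cradles. Rearrange them so that each pack stands upright, fully down in the charging cradle of its own colour, setting one pack down and letting go of it in the empty grey tray for the time being to make room. Leave the drill, the laser level and the tape measure where they stand.

Things in the scene. Friction and masses are not known exactly. Their poses are not given: they have to be found in the camera images.
- red_pack_center (a point): Centre (half-way up) of the battery pack with the red top: an upright block 80 mm long (its x), 48 mm wide (its y), 64 mm high (z up), black below with the uppermost 18 mm red, 0.25 to 0.45 kg, loose. Grip it across the 48 mm width. Seated in a cradle or tray its centre is 38 mm above the desk, its top 70 mm.
- blue_pack_center (a point): Centre (half-way up) of the battery pack with the blue top: an upright block 80 mm long (its x), 48 mm wide (its y), 64 mm high (z up), black below with the uppermost 18 mm blue, 0.25 to 0.45 kg, loose. Grip it across the 48 mm width. Seated in a cradle or tray its centre is 38 mm above the desk, its top 70 mm.
- yellow_pack_center (a point): Centre (half-way up) of the battery pack with the yellow top: an upright block 80 mm long (its x), 48 mm wide (its y), 64 mm high (z up), black below with the uppermost 18 mm yellow, 0.25 to 0.45 kg, loose. Grip it across the 48 mm width. Seated in a cradle or tray its centre is 38 mm above the desk, its top 70 mm.
- red_cradle: The red charging cradle, fixed to the desk: a low black plate 112 mm (x) by 80 mm (y) with a red lip all round and a flat red tab 24 mm long (10 mm high) at its -x end. Recess 96 by 64 mm, floor 6 mm above the desk, lip top 12 mm above the desk; a pack stands in it lengthwise along x, either way round, with 8 mm play on every side. Origin: centre of the underside, on the desk; z up. At the start another colour's pack stands in it.
- blue_cradle: The blue charging cradle, fixed to the desk: a low black plate 112 mm (x) by 80 mm (y) with a blue lip all round and a flat blue tab 24 mm long (10 mm high) at its -x end. Recess 96 by 64 mm, floor 6 mm above the desk, lip top 12 mm above the desk; a pack stands in it lengthwise along x, either way round, with 8 mm play on every side. Origin: centre of the underside, on the desk; z up. At the start another colour's pack stands in it.
- yellow_cradle: The yellow charging cradle, fixed to the desk: a low black plate 112 mm (x) by 80 mm (y) with a yellow lip all round and a flat yellow tab 24 mm long (10 mm high) at its -x end. Recess 96 by 64 mm, floor 6 mm above the desk, lip top 12 mm above the desk; a pack stands in it lengthwise along x, either way round, with 8 mm play on every side. Origin: centre of the underside, on the desk; z up. At the start another colour's pack stands in it.
- tray: The plain grey parking tray, fixed to the desk: same size, recess and axes as the cradles (112 by 80 mm outside, recess 96 by 64 mm, floor at 6 mm, lip top at 12 mm) but all dark grey and without a tab. Origin: centre of the underside, on the desk. Empty at the start.
- drill: Teal and black cordless drill standing on its battery, about 150 by 75 mm, 210 mm high; a loose bystander. Origin: centre of its underside.
- laser: Red and black laser level box, 62 mm (x) by 115 mm (y), 85 mm high; a loose bystander. Origin: centre of its underside.
- tape: Green tape measure with a white disc, 66 by 36 mm, 62 mm high; a loose bystander. Origin: centre of its underside.

How it is judged:
By the outcome, as a careful person would: the job done as asked, in the order asked, and still so for the second after the job is handed in, with the robot touching nothing.
It also fails if it takes over 96 s, if anything falls off the work surface, if the arm or the gripper's body presses on something with over 40 N, if the wrist force passes 120 N, or if a joint passes its speed limit or range.

## Working session

There is one attempt and no reset: what is moved stays moved. The work goes in short steps, Python scripts to look and compute and a tool call to move; the robot and the scene stay as the last step left them, time stands still between calls to the robot, and variables do not carry over. Pictures are saved under pics/ and viewed, on a budget of 14 in all, crops included, one or two more only if the job needs it, and the job is handed in when it is done.

Besides the shell and the picture viewer there is one more tool, called after "Emit:" as a command line: name --argument value ..., lists and objects as JSON in quotes. carry_out: Moves the arm, as the interface text tells. Its arguments: {"type":"object","properties":{"motion":{"type":"array","items":{"type":"array","items":{"type":"array","items":{"type":"number"}}}},"grip_force":{"type":"number"}},"required":["motion"]}

```bash
mkdir -p pics; ls; python3 - <<'E'
from rig import env
import cv2,numpy as np
np.set_printoptions(precision=4,suppress=True)
for n in("top","side"):
    d=env.get_image(n);cv2.imwrite(f"pics/{n}0.png",d["image"][...,::-1])
    print(n,d["fov_y"],d["cx"],d["cy"],np.array(d["R"]).tolist(),d["t"])
print(env.observe())
E
```

```text
pics
top 42.93647024228311 313.1586234930685 243.94379719332153 [[0.009798810536408886, -0.9999517070236079, 0.0007529492968153709], [-0.986383737933374, -0.009789470663820594, -0.16416847384533637], [0.16416791663615724, 0.0008659588293947779, -0.9864320276950911]] [0.0085 0.5915 1.4073]
side 45.059140777039566 316.8394614786339 242.95780869403177 [[0.7701473482878374, -0.6378245528268524, -0.007273357989168792], [-0.507019872989822, -0.605207480379038, -0.6137220495359778], [0.3870451011427449, 0.4763441460797879, -0.7894886599419398]] [-0.4612  0.3304  1.1977]
{'time_s': 0.1, 'q': array([ 55.559 ,  21.8361,  74.3777,  -0.    ,  83.8593, -12.3364]), 'qvel': array([-0.0849, -0.1248, -0.1087, -0.0084,  0.0375,  0.0319]), 'joint_efforts': array([  0.0046, -44.9216, -23.1656,  -0.0002,   0.0036,   0.    ]), 'position': array([0.2068, 0.5094, 0.2418]), 'tool_rot': array([[-0.0007,  0.3763,  0.9265],
       [-0.0011,  0.9265, -0.3763],
       [-1.    , -0.0012, -0.0003]]), 'ft_force': array([-0.4477, -0.1855, -0.3775]), 'wrist_torque': array([-0.0473, -0.0581, -0.021 ]), 'grip_width': 0.08558547366987444}
```

View pics/top0.png

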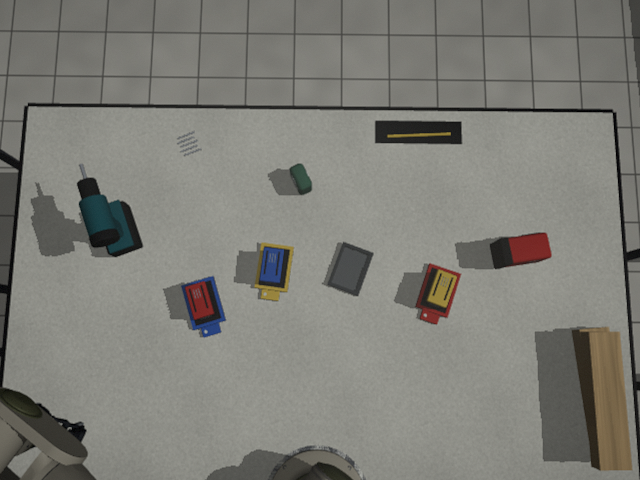

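View pics/side0.png

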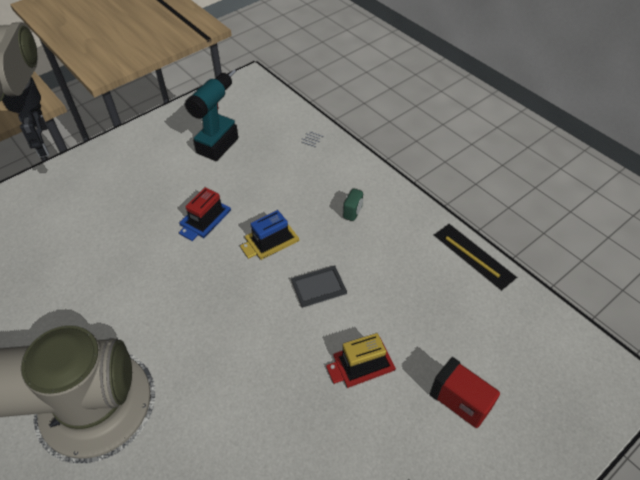

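The top view shows the red pack at (202,299) in the blue cradle, the blue pack at (273,265) in the yellow cradle and the yellow pack at (440,290) in the red cradle. The empty tray is at (350,269). The side view agrees.

```bash
cat > h.py <<'E'
from rig import env
import cv2,numpy as np
np.set_printoptions(precision=4,suppress=True)
def cam(n):
    d=env.get_image(n);f=240/np.tan(np.radians(d["fov_y"]/2))
    d["K"]=np.array([[f,0,d["cx"]],[0,f,d["cy"]],[0,0,1]]);d["R"]=np.array(d["R"]);d["t"]=np.array(d["t"]);return d
def toplane(d,uv,z):
    uv=np.atleast_2d(np.array(uv,float));r=np.c_[uv,np.ones(len(uv))]@np.linalg.inv(d["K"]).T@d["R"]
    c=-d["R"].T@d["t"];return (c+r*((z-c[2])/r[:,2])[:,None])[:,:2]
def proj(d,X):
    p=(np.atleast_2d(X)@d["R"].T+d["t"])@d["K"].T;return p[:,:2]/p[:,2:]
HUE={"red":[(0,8),(172,180)],"blue":[(105,125)],"yellow":[(20,32)]}
def mask(d,c,s=110,v=60):
    h=cv2.cvtColor(d["image"],cv2.COLOR_RGB2HSV)
    return sum(((h[...,0]>=a)&(h[...,0]<=b)) for a,b in HUE[c]).astype(bool)&(h[...,1]>s)&(h[...,2]>v)
def rect(P):
    (x,y),(a,b),t=cv2.minAreaRect((P*1000).astype(np.float32))
    if a<b:a,b,t=b,a,t+90
    return np.array([x/1000,y/1000,a,b,(t+90)%180-90])
E
python3 - <<'E'
from h import *
d=cam("top")
for c in HUE:
    n,l,s,cen=cv2.connectedComponentsWithStats(mask(d,c).astype(np.uint8))
    for i in range(1,n):
        if s[i,4]>60:
            v,u=np.where(l==i)
            print(c,s[i,4],cen[i],"z70",rect(toplane(d,np.c_[u,v],.07)),"z12",rect(toplane(d,np.c_[u,v],.012)))
h=cv2.cvtColor(d["image"],cv2.COLOR_RGB2GRAY)[235:303,322:380]<92
n,l,s,cen=cv2.connectedComponentsWithStats(h.astype(np.uint8));i=1+s[1:,4].argmax();v,u=np.where(l==i)
print("tray",s[i],rect(toplane(d,np.c_[u+322,v+235],.012)))
E
```

```text
red 1018 [529.2004 247.6306] z70 [  0.5824  -0.4914  97.441   65.1118 -80.3986] z12 [  0.5918  -0.5121 101.4342  67.7802 -80.3985]
red 620 [434.6968 297.9871] z70 [  0.4717  -0.2724 129.2697  76.1359 -18.5592] z12 [  0.4766  -0.2841 134.5673  79.256  -18.5592]
red 637 [199.449  300.7677] z70 [ 0.4537  0.2766 79.8828 49.2078 18.2923] z12 [ 0.4578  0.2874 83.1565 51.2243 18.2923]
blue 603 [271.5008 265.3134] z70 [ 0.5382  0.1112 80.3137 47.8765 -6.0303] z12 [ 0.5458  0.1152 83.605  49.8385 -6.0302]
blue 614 [206.6189 311.3811] z70 [  0.4374   0.2648 129.7675  76.1572  17.5294] z12 [  0.4408   0.2751 135.0854  79.2782  17.5294]
yellow 229 [418.6419 134.5502] z70 [  0.8591  -0.2385 153.3097   8.8475 -87.1234] z12 [  0.8799  -0.2488 159.5924   9.21   -87.1235]
yellow 635 [273.1669 274.7638] z70 [  0.5213   0.1075 129.9037  75.7705  -7.159 ] z12 [  0.5282   0.1114 135.2272  78.8756  -7.1591]
yellow 617 [441.0583 289.0097] z70 [  0.4864  -0.2843  79.9742  47.9304 -19.7559] z12 [  0.4919  -0.2965  83.2515  49.8946 -19.7559]
tray [   4    7   47   54 1556] [  0.5371  -0.0739 114.945   81.3169 -20.0272]
```

Every measured size matches the spec: tops come out at 80×48 mm, cradles with tab at 135×79, and the tray at 115×81. The order will be red to the tray, blue to its cradle, yellow to its cradle, then red to its cradle.

```bash
cat >> h.py <<'E'
from scipy.spatial.transform import Rotation as Ro
# x,y,yaw deg
S={"red":(.488,-.288,-18.6),"blue":(.452,.279,17.5),"yellow":(.540,.110,-7.2),"tray":(.537,-.074,-20),
   "pr":(.4537,.2766,18.3),"pb":(.5382,.1112,-6.),"py":(.4864,-.2843,-19.8)}
def go(x,y,yaw,z):
    o=env.observe();R=np.array(o["tool_rot"]);a=np.radians(yaw+90)
    best=None
    for k in(0,np.pi):
        Y=np.array([np.cos(a+k),np.sin(a+k),0]);X=np.array([0,0,-1.]);T=np.c_[X,Y,np.cross(X,Y)]
        rv=Ro.from_matrix(R.T@T).as_rotvec()
        if best is None or np.linalg.norm(rv)<np.linalg.norm(best):best=rv
    print("shift cm",R.T@(np.array([x,y,z])-o["position"])*100,"rot",best,"q6",o["q"][5],"w",o["grip_width"],"F",o["ft_force"],"t",o["time_s"],"p",o["position"])
E
python3 -c "
from h import *
go(*S['pr'],.16)"
```

```text
shift cm [  8.192  -12.272   31.6331] rot [-0.7052 -0.0006  0.0009] q6 -12.336556780666463 w 0.08557095843482189 F [-0.9474 -0.6405 -0.1466] t 0.15 p [0.2068 0.5094 0.2419]
```

Emit:
carry_out --motion '[[[0.8,-1.2,3.2,-0.07,0,0,8.5],[1.6,-2.4,6.4,-0.14,0,0,8.5],[2.4,-3.6,9.6,-0.21,0,0,8.5],[3.2,-4.9,12.8,-0.28,0,0,8.5],[4.1,-6.1,15.8,-0.35,0,0,8.5]]]' --grip_force 50

```text
time_s: 0.57
position: [0.3314, 0.3922, 0.201]
tool_rot: [[0.0, 0.032, 0.999], [-0.0, 0.999, -0.032], [-1.0, -0.0, 0.0]]
ft_force: [1.2, 1.1, 1.0]
grip_width: 0.0849
```

```bash
python3 -c "
from h import *
go(*S['pr'],.16)"
```

```text
shift cm [  4.0978 -11.1618  12.5977] rot [-0.3517  0.0001  0.0001] q6 -51.567624184516326 w 0.08488517713952114 F [1.2349 1.0743 0.999 ] t 0.5667 p [0.3314 0.3922 0.201 ]
```

Emit:
carry_out --motion '[[[1.0,-2.8,3.2,-0.09,0,0,8.5],[2.0,-5.6,6.4,-0.18,0,0,8.5],[3.1,-8.4,9.6,-0.27,0,0,8.5],[4.1,-11.2,12.6,-0.35,0,0,8.5],[4.1,-11.2,12.6,-0.35,0,0,8.5]]]'

```text
time_s: 0.98
position: [0.4555, 0.2731, 0.1585]
tool_rot: [[-0.001, -0.309, 0.951], [-0.002, 0.951, 0.309], [-1.0, -0.001, -0.002]]
ft_force: [-0.1, -0.1, -0.4]
grip_width: 0.0847
```

```bash
python3 -c "
from h import *
go(*S['pr'],.04)
d=cam('wrist');cv2.imwrite('pics/w1.png',d['image'][...,::-1])"
```

```text
shift cm [11.8464  0.4069 -0.0461] rot [-0.0053 -0.0017  0.0013] q6 -89.77684710207637 w 0.08468481192435093 F [-0.1334 -0.0688 -0.3714] t 0.9833 p [0.4555 0.2731 0.1585]
```

View pics/w1.png

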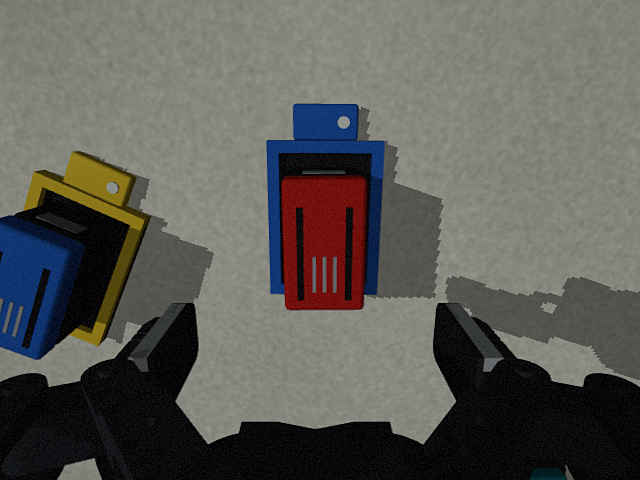

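The wrist view shows the red pack's top at about (323,242), between the fingers and parallel to them. It is in the blue cradle, and the lip is visible all round. I'll cross-check the numbers, then descend.

```bash
cat >> h.py <<'E'
def blobs(n,c,z,amin):
    d=cam(n);k,l,s,cen=cv2.connectedComponentsWithStats(mask(d,c).astype(np.uint8))
    for i in range(1,k):
        if s[i,4]>amin:
            v,u=np.where(l==i);print(n,c,s[i,4],cen[i],"z%g"%z,rect(toplane(d,np.c_[u,v],z)))
E
python3 -c "
from h import *
blobs('wrist','red',.07,2000);blobs('wrist','blue',.012,2000);blobs('wrist','yellow',.012,2000)"
```

```text
wrist red 9215 [320.93   239.5211] z0.07 [ 0.4503  0.2764 79.901  46.7103 18.3882]
wrist blue 6804 [318.5362 175.7892] z0.012 [  0.4383   0.2742 135.1123  79.7654  17.723 ]
wrist blue 5324 [ 25.476  288.3402] z0.012 [  0.574    0.0804 100.0492  47.6834  -5.4644]
wrist yellow 5177 [ 88.7526 221.379 ] z0.012 [  0.5254   0.1111 137.4683  79.654   -7.3414]
```

Emit:
carry_out --motion '[[[2.5,0.3,0,0,0,0,8.5],[5.0,0.4,0,0,0,0,8.5],[8,0.4,0,0,0,0,8.5],[10.5,0.4,0,0,0,0,8.5],[11.8,0.4,0,0,0,0,8.5]]]'

```text
time_s: 1.6
position: [0.4488, 0.2821, 0.0403]
tool_rot: [[-0.003, -0.311, 0.95], [-0.001, 0.95, 0.311], [-1.0, 0.0, -0.003]]
ft_force: [-0.1, -0.5, 0.0]
grip_width: 0.0853
```

Emit:
carry_out --motion '[[[0,-0.6,0.1,0,0,0,8.5],[0,-0.6,0.1,0,0,0,8.5],[0,-0.6,0.1,0,0,0,4.5],[0,-0.6,0.1,0,0,0,4.0],[0,-0.6,0.1,0,0,0,4.0]]]' --grip_force 50

```text
time_s: 2.02
position: [0.4542, 0.276, 0.0435]
tool_rot: [[0.002, -0.309, 0.951], [0.001, 0.951, 0.309], [-1.0, 0.0, 0.002]]
ft_force: [-2.6, 5.2, 6.4]
grip_width: 0.0509
```

Emit:
carry_out --motion '[[[0,0,0,0,0,0,4.0],[0,0,0,0,0,0,4.0],[0,0,0,0,0,0,4.0],[0,0,0,0,0,0,4.0],[0,0,0,0,0,0,4.0]]]'

```text
time_s: 2.43
position: [0.4542, 0.2761, 0.0436]
tool_rot: [[0.002, -0.309, 0.951], [0.001, 0.951, 0.309], [-1.0, 0.0, 0.002]]
ft_force: [-2.2, 1.0, 5.8]
grip_width: 0.0472
```

Emit:
carry_out --motion '[[[-2,0,0,0,0,0,4.0],[-5,0,0,0,0,0,4.0],[-8,0,0,0,0,0,4.0],[-11,0,0,0,0,0,4.0],[-12,0,0,0,0,0,4.0]]]'

```text
time_s: 2.85
position: [0.4548, 0.276, 0.1666]
tool_rot: [[0.006, -0.309, 0.951], [0.002, 0.951, 0.309], [-1.0, 0.0, 0.006]]
ft_force: [1.4, -0.5, -3.4]
grip_width: 0.0474
```

```bash
python3 -c "
from h import *
go(*S['tray'],.16)"
```

```text
shift cm [  0.6441 -35.8282  -3.0047] rot [ 0.6634  0.006  -0.0021] q6 -89.51398484166322 w 0.04744931654526373 F [ 1.3836 -0.4944 -3.384 ] t 2.85 p [0.4548 0.276  0.1666]
```

Emit:
carry_out --motion '[[[0,-2.5,-0.2,0.05,0,0,4.0],[0,-6,-0.5,0.12,0,0,4.0],[0,-9.5,-0.8,0.19,0,0,4.0],[0,-13,-1.1,0.26,0,0,4.0],[0,-16.5,-1.4,0.33,0,0,4.0]]]'

```text
time_s: 3.27
position: [0.4912, 0.1129, 0.1624]
tool_rot: [[-0.0, 0.019, 1.0], [0.0, 1.0, -0.019], [-1.0, 0.0, -0.0]]
ft_force: [1.1, 0.5, -4.2]
grip_width: 0.0473
```

Emit:
carry_out --motion '[[[0,0,0,0,0,0,4.0]]]'

```text
time_s: 3.35
position: [0.4927, 0.1095, 0.1624]
tool_rot: [[0.001, 0.024, 1.0], [-0.002, 1.0, -0.024], [-1.0, -0.002, 0.001]]
ft_force: [1.6, 0.3, -3.2]
grip_width: 0.0477
```

```bash
python3 -c "
from h import *
go(*S['tray'],.16)"
```

```text
shift cm [  0.279  -18.2335   4.8709] rot [0.3249 0.0009 0.0017] q6 -89.45766684580546 w 0.04768494528116607 F [ 1.621   0.2732 -3.1973] t 3.35 p [0.4927 0.1095 0.1624]
```

Emit:
carry_out --motion '[[[0,-3.4,0.9,0.065,0,0,4.0],[0,-7,1.9,0.13,0,0,4.0],[0,-10.7,2.9,0.195,0,0,4.0],[0,-14.5,3.9,0.26,0,0,4.0],[0.2,-18.2,4.9,0.325,0,0,4.0]]]'

```text
time_s: 3.77
position: [0.5376, -0.0702, 0.1607]
tool_rot: [[0.0, 0.337, 0.941], [-0.0, 0.941, -0.337], [-1.0, -0.0, 0.0]]
ft_force: [1.5, 0.7, -4.5]
grip_width: 0.0474
```

Emit:
carry_out --motion '[[[0,0,0,0,0,0,4.0],[0,0,0,0,0,0,4.0],[0,0,0,0,0,0,4.0]]]'

```text
time_s: 4.02
position: [0.5372, -0.0682, 0.1601]
tool_rot: [[-0.001, 0.334, 0.942], [0.001, 0.942, -0.334], [-1.0, 0.0, -0.001]]
ft_force: [0.3, -0.5, -4.0]
grip_width: 0.0475
```

```bash
python3 -c "
from h import *
go(*S['tray'],.045)
d=cam('wrist');cv2.imwrite('pics/w2.png',d['image'][...,::-1])
v,u=np.where(mask(d,'red'));print(rect(toplane(d,np.c_[u,v],.186)))
"
```

```text
shift cm [11.5134 -0.5599  0.1906] rot [ 0.0082 -0.0011 -0.0003] q6 -90.2430793809099 w 0.047499274327776404 F [ 0.285  -0.4917 -4.0257] t 4.0167 p [ 0.5372 -0.0682  0.1601]
[  0.5093  -0.0905 118.3031  70.7391  58.6862]
```

View pics/w2.png

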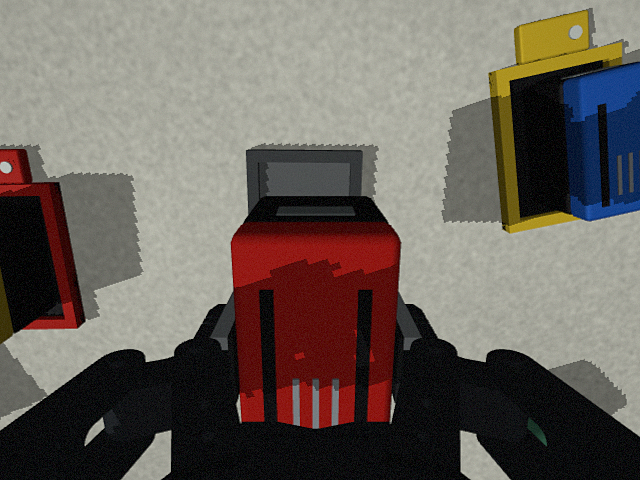

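The wrist view shows the red pack held upright and straight, with the tray's near edge at (305,150) straight below it. I'll lower it.

Emit:
carry_out --motion '[[[2,-0.3,0.1,0,0,0,4.0],[5,-0.5,0.1,0,0,0,4.0],[8,-0.5,0.1,0,0,0,4.0],[9.5,-0.5,0.1,0,0,0,4.0],[9.5,-0.5,0.1,0,0,0,4.0]]]'

```text
time_s: 4.48
position: [0.5351, -0.0717, 0.0625]
tool_rot: [[-0.006, 0.332, 0.943], [0.002, 0.943, -0.332], [-1.0, 0.0, -0.007]]
ft_force: [-1.0, -0.1, -4.4]
grip_width: 0.0473
```

Emit:
carry_out --motion '[[[0,0,0,0,0,0,4.0],[0.5,0,0,0,0,0,4.0],[1.0,0,0,0,0,0,4.0],[1.5,0,0,0,0,0,4.0],[1.8,0,0,0,0,0,4.0]]]'

```text
time_s: 4.9
position: [0.537, -0.0734, 0.0472]
tool_rot: [[0.0, 0.334, 0.943], [-0.0, 0.943, -0.334], [-1.0, 0.0, 0.0]]
ft_force: [0.7, 0.3, -4.7]
grip_width: 0.0475
```

Emit:
carry_out --motion '[[[0,0,0,0,0,0,4.0],[0,0,0,0,0,0,4.0]]]'

```text
time_s: 5.07
position: [0.5369, -0.0735, 0.0473]
tool_rot: [[-0.0, 0.334, 0.942], [0.0, 0.942, -0.334], [-1.0, -0.0, -0.0]]
ft_force: [0.6, 0.3, -3.6]
grip_width: 0.0473
```

```bash
python3 -c "
from h import *
go(*S['tray'],.044)"
```

```text
shift cm [ 0.3322 -0.0419  0.0204] rot [ 0.0082 -0.0001  0.    ] q6 -90.78824257702992 w 0.04733295856154778 F [ 0.6378  0.3284 -3.5635] t 5.0667 p [ 0.5369 -0.0735  0.0473]
```

Emit:
carry_out --motion '[[[0.2,0,0,0,0,0,4.0],[0.35,0,0,0,0,0,4.0],[0.35,0,0,0,0,0,4.0],[0.35,0,0,0,0,0,4.0]]]'

```text
time_s: 5.4
position: [0.5369, -0.0735, 0.0438]
tool_rot: [[-0.0, 0.334, 0.942], [0.0, 0.942, -0.334], [-1.0, 0.0, -0.0]]
ft_force: [-0.6, 0.4, -4.0]
grip_width: 0.0473
```

Emit:
carry_out --motion '[[[0,0,0,0,0,0,8.5],[0,0,0,0,0,0,8.5],[0,0,0,0,0,0,8.5],[0,0,0,0,0,0,8.5],[0,0,0,0,0,0,8.5]]]'

```text
time_s: 5.82
position: [0.5371, -0.0735, 0.044]
tool_rot: [[0.0, 0.334, 0.942], [-0.0, 0.942, -0.334], [-1.0, -0.0, 0.0]]
ft_force: [0.2, -0.9, -0.3]
grip_width: 0.0849
```

Emit:
carry_out --motion '[[[-2,0,0,0,0,0,8.5],[-5,0,0,0,0,0,8.5],[-8,0,0,0,0,0,8.5],[-11,0,0,0,0,0,8.5],[-11.5,0,0,0,0,0,8.5]]]'

```text
time_s: 6.23
position: [0.5386, -0.074, 0.1638]
tool_rot: [[0.008, 0.334, 0.943], [-0.003, 0.943, -0.334], [-1.0, -0.0, 0.008]]
ft_force: [0.3, -0.7, 1.4]
grip_width: 0.0854
```

```bash
python3 -c "
from h import *
go(.537,.111,-6,.16)
blobs('wrist','red',.07,3000)
d=cam('wrist');cv2.imwrite('pics/w3.png',d['image'][...,::-1])"
```

```text
shift cm [ 0.3202 17.3858 -6.3354] rot [-0.2359  0.0083  0.0011] q6 -90.78868924905127 w 0.08540909155606437 F [ 0.2563 -0.7185  1.3865] t 6.2333 p [ 0.5386 -0.074   0.1638]
wrist red 3205 [ 44.132 221.322] z0.07 [  0.4791  -0.2226 107.4896  33.3536 -18.4191]
wrist red 8753 [314.3378 233.5729] z0.07 [  0.534   -0.0734  77.6798  46.7197 -19.496 ]
```

View pics/w3.png

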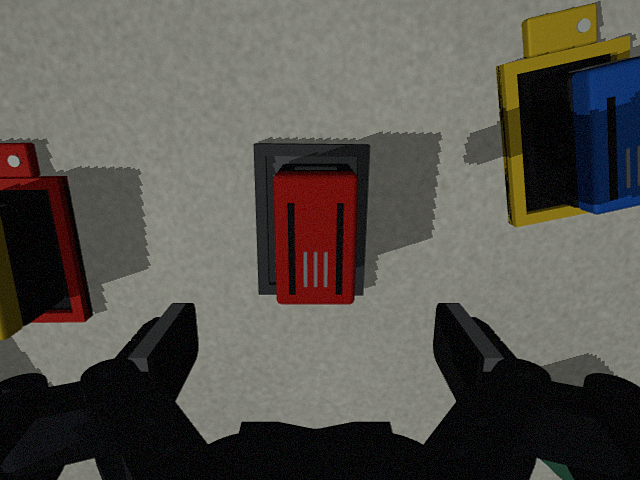

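The view shows the red pack released and standing in the tray, with its top at (314,234). Next is the blue pack.

Emit:
carry_out --motion '[[[0,3.2,-1.2,-0.045,0,0,8.5],[0.2,6.8,-2.4,-0.09,0,0,8.5],[0.2,10.4,-3.7,-0.14,0,0,8.5],[0.2,14,-5,-0.19,0,0,8.5],[0.2,17.3,-6.2,-0.236,0,0,8.5]]]'

```text
time_s: 6.75
position: [0.5353, 0.1123, 0.1551]
tool_rot: [[-0.003, 0.102, 0.995], [0.0, 0.995, -0.102], [-1.0, -0.0, -0.003]]
ft_force: [0.5, -0.9, -0.5]
grip_width: 0.0849
```

Emit:
carry_out --motion '[[[0,0,0,0,0,0,8.5],[0,0,0,0,0,0,8.5],[0,0,0,0,0,0,8.5],[0,0,0,0,0,0,8.5]]]'

```text
time_s: 7.08
position: [0.5362, 0.1093, 0.156]
tool_rot: [[-0.001, 0.106, 0.994], [-0.0, 0.994, -0.106], [-1.0, -0.0, -0.001]]
ft_force: [0.0, -1.0, -0.5]
grip_width: 0.0847
```

```bash
python3 -c "
from h import *
go(.537,.111,-6,.042)
blobs('wrist','blue',.07,3000);blobs('wrist','yellow',.012,3000)"
```

```text
shift cm [11.4048  0.1831  0.0767] rot [-0.0017 -0.0014  0.0003] q6 -84.77481838967934 w 0.08467349135674135 F [ 0.0188 -1.0457 -0.482 ] t 7.0833 p [0.5362 0.1093 0.156 ]
wrist blue 7415 [557.5838  85.1581] z0.07 [ 0.4537  0.2416 88.1303 66.688  17.7266]
wrist blue 9200 [318.2216 244.7535] z0.07 [ 0.5348  0.1108 78.9073 46.7138 -6.1561]
wrist yellow 6842 [314.5751 182.4443] z0.012 [  0.5266   0.1103 135.4431  79.7887  -7.2945]
```

Emit:
carry_out --motion '[[[2.5,0.1,0,0,0,0,8.5],[5.0,0.15,0,0,0,0,8.5],[8,0.15,0,0,0,0,8.5],[10.5,0.15,0,0,0,0,8.5],[11.2,0.15,0,0,0,0,8.5]]]'

```text
time_s: 7.6
position: [0.5348, 0.1109, 0.0415]
tool_rot: [[-0.006, 0.106, 0.994], [0.0, 0.994, -0.106], [-1.0, -0.001, -0.006]]
ft_force: [-0.3, -0.2, -0.0]
grip_width: 0.0849
```

Emit:
carry_out --motion '[[[0,0,0,0,0,0,8.5],[0,0,0,0,0,0,5],[0,0,0,0,0,0,4.0],[0,0,0,0,0,0,4.0],[0,0,0,0,0,0,4.0]]]'

```text
time_s: 8.02
position: [0.5373, 0.1117, 0.0464]
tool_rot: [[0.003, 0.105, 0.995], [-0.0, 0.995, -0.105], [-1.0, 0.0, 0.003]]
ft_force: [-0.6, -0.3, 6.1]
grip_width: 0.0475
```

Emit:
carry_out --motion '[[[0,0,0,0,0,0,4.0],[0,0,0,0,0,0,4.0],[0,0,0,0,0,0,4.0],[0,0,0,0,0,0,4.0]]]'

```text
time_s: 8.35
position: [0.5373, 0.1117, 0.0464]
tool_rot: [[0.003, 0.105, 0.995], [-0.0, 0.995, -0.105], [-1.0, 0.0, 0.003]]
ft_force: [-0.8, -0.3, 6.1]
grip_width: 0.0473
```

Emit:
carry_out --motion '[[[-2,0,0,0,0,0,4.0],[-5,0,0,0,0,0,4.0],[-8,0,0,0,0,0,4.0],[-11,0,0,0,0,0,4.0],[-12,0,0,0,0,0,4.0]]]'

```text
time_s: 8.77
position: [0.5377, 0.1119, 0.1694]
tool_rot: [[0.007, 0.104, 0.995], [-0.0, 0.995, -0.104], [-1.0, 0.001, 0.007]]
ft_force: [-0.0, 0.3, -2.1]
grip_width: 0.0474
```

```bash
python3 -c "
from h import *
go(.4510,.2785,17.6,.16)"
```

```text
shift cm [  0.8775  15.6662 -10.3713] rot [-0.4118  0.0073  0.0008] q6 -84.60723566923915 w 0.047441100024352326 F [-0.0199  0.2681 -2.1077] t 8.7667 p [0.5377 0.1119 0.1694]
```

Emit:
carry_out --motion '[[[0,2.8,-1.8,-0.08,0,0,4.0],[0,6,-4,-0.16,0,0,4.0],[0,9.3,-6.2,-0.24,0,0,4.0],[0,12.5,-8.3,-0.33,0,0,4.0],[0.3,15.6,-10.4,-0.412,0,0,4.0]]]'

```text
time_s: 9.18
position: [0.4481, 0.2792, 0.1617]
tool_rot: [[0.0, -0.306, 0.952], [0.0, 0.952, 0.306], [-1.0, 0.0, 0.0]]
ft_force: [1.9, 0.5, -3.1]
grip_width: 0.0476
```

Emit:
carry_out --motion '[[[0,0,0,0,0,0,4.0],[0,0,0,0,0,0,4.0],[0,0,0,0,0,0,4.0],[0,0,0,0,0,0,4.0]]]'

```text
time_s: 9.52
position: [0.4498, 0.277, 0.1615]
tool_rot: [[-0.0, -0.301, 0.954], [-0.0, 0.954, 0.301], [-1.0, -0.0, -0.0]]
ft_force: [-0.4, 0.3, -2.1]
grip_width: 0.047
```

```bash
python3 -c "
from h import *
go(.4510,.2785,17.6,.06)"
```

```text
shift cm [10.1527  0.1109  0.164 ] rot [-0.0016 -0.0004  0.0003] q6 -88.72464812364731 w 0.0470143161826158 F [-0.3906  0.3489 -2.0766] t 9.5167 p [0.4498 0.277  0.1615]
```

Emit:
carry_out --motion '[[[2,0.1,0.1,0,0,0,4.0],[5,0.1,0.1,0,0,0,4.0],[8,0.1,0.1,0,0,0,4.0],[10,0.1,0.1,0,0,0,4.0],[10,0.1,0.1,0,0,0,4.0]]]'

```text
time_s: 9.93
position: [0.4488, 0.2773, 0.0582]
tool_rot: [[-0.007, -0.3, 0.954], [-0.002, 0.954, 0.3], [-1.0, -0.0, -0.007]]
ft_force: [-1.0, -1.3, -2.8]
grip_width: 0.0471
```

Emit:
carry_out --motion '[[[0,0,0,0,0,0,4.0],[0.5,0,0,0,0,0,4.0],[1.0,0,0,0,0,0,4.0],[1.4,0,0,0,0,0,4.0],[1.4,0,0,0,0,0,4.0]]]'

```text
time_s: 10.35
position: [0.45, 0.2789, 0.0477]
tool_rot: [[-0.0, -0.302, 0.953], [-0.0, 0.953, 0.302], [-1.0, -0.0, -0.0]]
ft_force: [-1.1, 0.2, -2.3]
grip_width: 0.0473
```

```bash
python3 -c "
from h import *
go(.4510,.2785,17.6,.046)"
```

```text
shift cm [ 0.1669 -0.074   0.0857] rot [-0.0001 -0.0001  0.    ] q6 -88.6203652709013 w 0.04732220622092086 F [-1.1394  0.2021 -2.3151] t 10.35 p [0.45   0.2789 0.0477]
```

Emit:
carry_out --motion '[[[0.2,0,0,0,0,0,4.0],[0.2,0,0,0,0,0,4.0],[0.2,0,0,0,0,0,4.0]]]'

```text
time_s: 10.6
position: [0.4502, 0.2792, 0.0464]
tool_rot: [[0.001, -0.303, 0.953], [0.0, 0.953, 0.303], [-1.0, -0.0, 0.001]]
ft_force: [-2.6, -0.3, 3.9]
grip_width: 0.047
```

Emit:
carry_out --motion '[[[0,0,0,0,0,0,8.5],[0,0,0,0,0,0,8.5],[0,0,0,0,0,0,8.5],[0,0,0,0,0,0,8.5],[0,0,0,0,0,0,8.5]]]'

```text
time_s: 11.02
position: [0.4501, 0.2791, 0.0458]
tool_rot: [[0.0, -0.302, 0.953], [0.0, 0.953, 0.302], [-1.0, -0.0, 0.0]]
ft_force: [0.6, -0.7, -0.4]
grip_width: 0.0849
```

Emit:
carry_out --motion '[[[-2,0,0,0,0,0,8.5],[-5,0,0,0,0,0,8.5],[-8,0,0,0,0,0,8.5],[-11,0,0,0,0,0,8.5],[-11.5,0,0,0,0,0,8.5]]]'

```text
time_s: 11.43
position: [0.4516, 0.2797, 0.1656]
tool_rot: [[0.008, -0.303, 0.953], [0.003, 0.953, 0.303], [-1.0, 0.0, 0.008]]
ft_force: [0.7, -0.6, 1.5]
grip_width: 0.0847
```

```bash
python3 -c "
from h import *
go(.485,-.2843,-19.8,.16)
d=cam('wrist');cv2.imwrite('pics/w4.png',d['image'][...,::-1])"
```

```text
shift cm [  0.4309 -54.7675 -13.8873] rot [ 0.6529  0.0077 -0.0029] q6 -88.61846300871443 w 0.08468812297926587 F [ 0.6838 -0.641   1.5449] t 11.4333 p [0.4516 0.2797 0.1656]
```

View pics/w4.png

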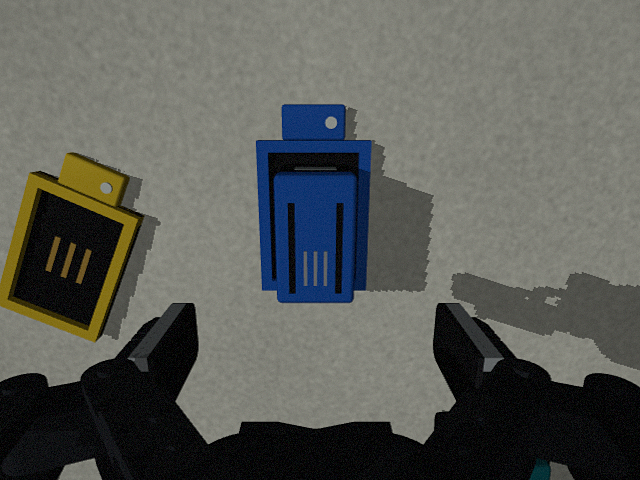

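The view shows the blue pack fully down in the blue cradle with its top at (315,236), and the yellow cradle empty. Next is the yellow pack.

Emit:
carry_out --motion '[[[0,-3.2,-0.8,0.04,0,0,8.5],[0,-7,-1.8,0.08,0,0,8.5],[0,-10.8,-2.8,0.12,0,0,8.5],[0.2,-14.6,-3.7,0.16,0,0,8.5],[0.3,-18.4,-4.7,0.2,0,0,8.5]]]'

```text
time_s: 11.9
position: [0.4602, 0.0878, 0.1566]
tool_rot: [[-0.002, -0.106, 0.994], [0.0, 0.994, 0.106], [-1.0, 0.0, -0.002]]
ft_force: [0.8, 0.5, -0.1]
grip_width: 0.0851
```

```bash
python3 -c "
from h import *
go(.485,-.2843,-19.8,.16)"
```

```text
shift cm [ -0.3435 -37.2676  -1.459 ] rot [ 0.4513 -0.0017  0.0001] q6 -99.77519563021522 w 0.08511815693399684 F [ 0.7696  0.4623 -0.0807] t 11.9 p [0.4602 0.0878 0.1566]
```

Emit:
carry_out --motion '[[[0,-3.7,-0.1,0.045,0,0,8.5],[0,-7.4,-0.3,0.09,0,0,8.5],[0,-11.1,-0.4,0.135,0,0,8.5],[-0.2,-14.8,-0.6,0.18,0,0,8.5],[-0.3,-18.5,-0.7,0.225,0,0,8.5]]]'

```text
time_s: 12.32
position: [0.473, -0.0969, 0.1598]
tool_rot: [[-0.002, 0.12, 0.993], [0.001, 0.993, -0.12], [-1.0, 0.001, -0.002]]
ft_force: [0.5, 0.9, -0.2]
grip_width: 0.0849
```

```bash
python3 -c "
from h import *
go(.485,-.2843,-19.8,.16)"
```

```text
shift cm [ -0.0404 -18.4588   3.4438] rot [ 0.2253 -0.0019 -0.0005] q6 -108.77899524410785 w 0.08488003117161193 F [ 0.5397  0.872  -0.1651] t 12.3167 p [ 0.473  -0.0969  0.1598]
```

Emit:
carry_out --motion '[[[0,-3.6,0.7,0.045,0,0,8.5],[0,-7.2,1.4,0.09,0,0,8.5],[0,-10.8,2.1,0.135,0,0,8.5],[0,-14.5,2.8,0.18,0,0,8.5],[0,-18.1,3.4,0.222,0,0,8.5]]]'

```text
time_s: 12.73
position: [0.4857, -0.2807, 0.1594]
tool_rot: [[-0.002, 0.336, 0.942], [0.001, 0.942, -0.336], [-1.0, 0.001, -0.002]]
ft_force: [-0.0, -0.3, 0.3]
grip_width: 0.0846
```

Emit:
carry_out --motion '[[[0,0,0,0,0,0,8.5],[0,0,0,0,0,0,8.5],[0,0,0,0,0,0,8.5],[0,0,0,0,0,0,8.5]]]'

```text
time_s: 13.07
position: [0.486, -0.2777, 0.1603]
tool_rot: [[-0.001, 0.332, 0.943], [0.001, 0.943, -0.332], [-1.0, 0.001, -0.001]]
ft_force: [-0.1, -0.2, -0.3]
grip_width: 0.0851
```

```bash
python3 -c "
from h import *
go(.485,-.2843,-19.8,.042)
blobs('wrist','yellow',.07,3000);blobs('wrist','red',.012,3000)"
```

```text
shift cm [11.8266 -0.6683  0.1375] rot [ 0.0072 -0.0013 -0.0007] q6 -112.47692451949928 w 0.08505248567063924 F [-0.0756 -0.2103 -0.3078] t 13.0667 p [ 0.486  -0.2777  0.1603]
wrist yellow 8938 [301.0047 246.7836] z0.07 [  0.4841  -0.2862  79.4839  47.0636 -20.7012]
wrist red 6412 [297.3001 186.0516] z0.012 [  0.475   -0.2859 135.4564  79.7475 -18.5845]
```

Emit:
carry_out --motion '[[[2.5,-0.6,0.1,0.01,0,0,8.5],[5.0,-0.8,0.1,0.01,0,0,8.5],[8,-0.8,0.1,0.01,0,0,8.5],[10.5,-0.8,0.1,0.01,0,0,8.5],[11.6,-0.8,0.1,0.01,0,0,8.5]]]'

```text
time_s: 13.58
position: [0.4835, -0.2851, 0.0419]
tool_rot: [[-0.003, 0.342, 0.94], [0.003, 0.94, -0.342], [-1.0, 0.002, -0.004]]
ft_force: [0.2, 0.9, 0.1]
grip_width: 0.0851
```

Emit:
carry_out --motion '[[[0,0,0,0,0,0,8.5],[0,0,0,0,0,0,5],[0,0,0,0,0,0,4.0],[0,0,0,0,0,0,4.0],[0,0,0,0,0,0,4.0]]]'

```text
time_s: 14.0
position: [0.4851, -0.2872, 0.0463]
tool_rot: [[0.002, 0.343, 0.939], [-0.002, 0.939, -0.343], [-1.0, -0.001, 0.003]]
ft_force: [-0.5, 0.8, 5.2]
grip_width: 0.0477
```

Emit:
carry_out --motion '[[[0,0,0,0,0,0,4.0],[0,0,0,0,0,0,4.0],[0,0,0,0,0,0,4.0],[0,0,0,0,0,0,4.0]]]'

```text
time_s: 14.33
position: [0.485, -0.2872, 0.0462]
tool_rot: [[0.002, 0.343, 0.939], [-0.002, 0.939, -0.343], [-1.0, -0.001, 0.003]]
ft_force: [-0.2, 0.5, 7.0]
grip_width: 0.0477
```

Emit:
carry_out --motion '[[[-2,0,0,0,0,0,4.0],[-5,0,0,0,0,0,4.0],[-8,0,0,0,0,0,4.0],[-11,0,0,0,0,0,4.0],[-12,0,0,0,0,0,4.0]]]'

```text
time_s: 14.75
position: [0.4854, -0.2876, 0.1692]
tool_rot: [[0.005, 0.343, 0.939], [-0.005, 0.939, -0.343], [-1.0, -0.003, 0.006]]
ft_force: [0.1, 0.3, -1.9]
grip_width: 0.0475
```

```bash
python3 -c "
from h import *
go(.5385,.1095,-7.2,.165)"
```

```text
shift cm [ 0.2645 39.1254 -8.6134] rot [-0.224   0.0059  0.0033] q6 -112.6309885660615 w 0.04748036678349077 F [ 0.1365  0.2511 -1.9437] t 14.75 p [ 0.4854 -0.2876  0.1692]
```

Emit:
carry_out --motion '[[[0,3,-0.7,-0.02,0,0,4.0],[0,6.8,-1.5,-0.04,0,0,4.0],[0,10.6,-2.3,-0.06,0,0,4.0],[0,14.4,-3.2,-0.08,0,0,4.0],[0,18.2,-4,-0.1,0,0,4.0]]]'

```text
time_s: 15.17
position: [0.5086, -0.1002, 0.164]
tool_rot: [[-0.001, 0.247, 0.969], [0.001, 0.969, -0.247], [-1.0, 0.0, -0.001]]
ft_force: [1.2, -0.6, -3.5]
grip_width: 0.0472
```

```bash
python3 -c "
from h import *
go(.5385,.1095,-7.2,.165)"
```

```text
shift cm [-0.0897 21.0638 -2.2769] rot [-0.1237 -0.0014 -0.0004] q6 -99.96672620362163 w 0.04723234354643611 F [ 1.174  -0.5553 -3.4659] t 15.1667 p [ 0.5086 -0.1002  0.164 ]
```

Emit:
carry_out --motion '[[[0,4,-0.4,-0.025,0,0,4.0],[0,8,-0.8,-0.05,0,0,4.0],[0,12,-1.2,-0.075,0,0,4.0],[0,16,-1.7,-0.1,0,0,4.0],[0,19.5,-2.1,-0.115,0,0,4.0]]]'

```text
time_s: 15.58
position: [0.5365, 0.0945, 0.164]
tool_rot: [[-0.001, 0.132, 0.991], [0.0, 0.991, -0.132], [-1.0, 0.0, -0.001]]
ft_force: [0.2, 0.1, -2.0]
grip_width: 0.0474
```

Emit:
carry_out --motion '[[[0,0,0,0,0,0,4.0],[0,0,0,0,0,0,4.0],[0,0,0,0,0,0,4.0],[0,0,0,0,0,0,4.0]]]'

```text
time_s: 15.92
position: [0.5369, 0.0909, 0.1644]
tool_rot: [[-0.001, 0.136, 0.991], [-0.0, 0.991, -0.136], [-1.0, -0.0, -0.001]]
ft_force: [-0.4, 0.4, -3.2]
grip_width: 0.0473
```

```bash
python3 -c "
from h import *
go(.5385,.1095,-7.2,.06)"
```

```text
shift cm [10.4385  1.865  -0.0886] rot [-0.0106 -0.0008  0.0003] q6 -85.03175855229664 w 0.04726333605873195 F [-0.3767  0.4479 -3.1514] t 15.9167 p [0.5369 0.0909 0.1644]
```

Emit:
carry_out --motion '[[[1,1.3,0,-0.01,0,0,4.0],[4,1.9,0,-0.01,0,0,4.0],[7.5,1.9,0,-0.01,0,0,4.0],[10,1.9,0,-0.01,0,0,4.0],[10.3,1.9,0,-0.01,0,0,4.0]]]'

```text
time_s: 16.33
position: [0.5372, 0.1105, 0.0572]
tool_rot: [[-0.009, 0.126, 0.992], [0.0, 0.992, -0.126], [-1.0, -0.001, -0.009]]
ft_force: [-1.3, -0.7, -3.3]
grip_width: 0.0471
```

Emit:
carry_out --motion '[[[0,0,0,0,0,0,4.0],[0.5,0,0,0,0,0,4.0],[1.0,0,0,0,0,0,4.0],[1.4,0,0,0,0,0,4.0],[1.4,0,0,0,0,0,4.0]]]'

```text
time_s: 16.75
position: [0.5397, 0.1108, 0.0478]
tool_rot: [[0.0, 0.125, 0.992], [0.0, 0.992, -0.125], [-1.0, 0.0, 0.0]]
ft_force: [0.3, -0.5, -3.9]
grip_width: 0.0476
```

```bash
python3 -c "
from h import *
go(.5385,.1095,-7.2,.046)"
```

```text
shift cm [ 0.1812 -0.1392 -0.1005] rot [ 0.0007  0.0002 -0.    ] q6 -83.55757875796982 w 0.04757343118515193 F [ 0.2983 -0.4638 -3.9288] t 16.75 p [0.5397 0.1108 0.0478]
```

Emit:
carry_out --motion '[[[0.1,-0.1,-0.1,0,0,0,4.0],[0.2,-0.1,-0.1,0,0,0,4.0],[0.2,-0.1,-0.1,0,0,0,4.0]]]'

```text
time_s: 17.0
position: [0.5386, 0.1099, 0.0463]
tool_rot: [[0.001, 0.125, 0.992], [-0.0, 0.992, -0.125], [-1.0, -0.0, 0.001]]
ft_force: [-2.0, -0.3, 0.8]
grip_width: 0.0472
```

Emit:
carry_out --motion '[[[0,0,0,0,0,0,8.5],[0,0,0,0,0,0,8.5],[0,0,0,0,0,0,8.5],[0,0,0,0,0,0,8.5],[0,0,0,0,0,0,8.5]]]'

```text
time_s: 17.42
position: [0.5386, 0.1099, 0.0459]
tool_rot: [[0.0, 0.124, 0.992], [-0.0, 0.992, -0.124], [-1.0, 0.0, 0.0]]
ft_force: [0.2, -0.0, 0.0]
grip_width: 0.0851
```

Emit:
carry_out --motion '[[[-2,0,0,0,0,0,8.5],[-5,0,0,0,0,0,8.5],[-8,0,0,0,0,0,8.5],[-11,0,0,0,0,0,8.5],[-11.5,0,0,0,0,0,8.5]]]'

```text
time_s: 17.83
position: [0.5403, 0.11, 0.1658]
tool_rot: [[0.008, 0.124, 0.992], [-0.0, 0.992, -0.124], [-1.0, 0.001, 0.008]]
ft_force: [0.1, 0.2, 0.3]
grip_width: 0.0849
```

```bash
python3 -c "
from h import *
go(.5355,-.0735,-19.5,.16)
d=cam('wrist');cv2.imwrite('pics/w5.png',d['image'][...,::-1])"
```

```text
shift cm [  0.5735 -18.2702   1.7981] rot [ 0.2158  0.0081 -0.0018] q6 -83.65568167391825 w 0.08491172515681096 F [0.1108 0.2465 0.3414] t 17.8333 p [0.5403 0.11   0.1658]
```

View pics/w5.png

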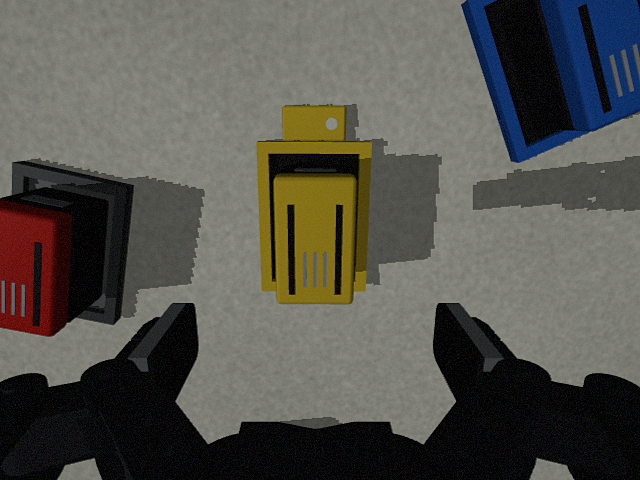

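The view shows the yellow pack seated in the yellow cradle with its top at (314,238). Now back to the red pack in the tray.

Emit:
carry_out --motion '[[[0,-3.3,0.3,0.04,0,0,8.5],[0.2,-7,0.7,0.08,0,0,8.5],[0.2,-10.7,1.1,0.12,0,0,8.5],[0.2,-14.5,1.5,0.17,0,0,8.5],[0.2,-18.2,1.8,0.215,0,0,8.5]]]'

```text
time_s: 18.3
position: [0.5331, -0.0745, 0.1576]
tool_rot: [[-0.002, 0.335, 0.942], [0.001, 0.942, -0.335], [-1.0, 0.0, -0.002]]
ft_force: [0.7, 0.1, -0.6]
grip_width: 0.0851
```

Emit:
carry_out --motion '[[[0,0,0,0,0,0,8.5],[0,0,0,0,0,0,8.5],[0,0,0,0,0,0,8.5],[0,0,0,0,0,0,8.5]]]'

```text
time_s: 18.63
position: [0.5335, -0.0718, 0.1583]
tool_rot: [[-0.001, 0.332, 0.943], [0.001, 0.943, -0.332], [-1.0, 0.0, -0.001]]
ft_force: [-0.1, 1.0, -0.7]
grip_width: 0.0851
```

```bash
python3 -c "
from h import *
go(.5355,-.0735,-19.5,.042)"
```

```text
shift cm [11.6275 -0.1023  0.2565] rot [ 0.0021 -0.0012 -0.0002] q6 -90.89657773672684 w 0.08514714334122776 F [-0.1468  1.0003 -0.6541] t 18.6333 p [ 0.5335 -0.0718  0.1583]
```

Emit:
carry_out --motion '[[[2.5,-0.1,0.2,0,0,0,8.5],[5.0,-0.1,0.2,0,0,0,8.5],[8,-0.1,0.2,0,0,0,8.5],[10.5,-0.1,0.2,0,0,0,8.5],[11.4,-0.1,0.2,0,0,0,8.5]]]'

```text
time_s: 19.05
position: [0.5338, -0.0727, 0.0417]
tool_rot: [[-0.005, 0.331, 0.943], [0.002, 0.944, -0.331], [-1.0, 0.0, -0.005]]
ft_force: [0.2, 0.4, -0.2]
grip_width: 0.0848
```

Emit:
carry_out --motion '[[[0,0,0,0,0,0,8.5],[0,0,0,0,0,0,5],[0,0,0,0,0,0,4.0],[0,0,0,0,0,0,4.0],[0,0,0,0,0,0,4.0]]]'

```text
time_s: 19.47
position: [0.5361, -0.0746, 0.0464]
tool_rot: [[0.003, 0.333, 0.943], [-0.001, 0.943, -0.333], [-1.0, 0.0, 0.003]]
ft_force: [-0.7, 1.0, 5.9]
grip_width: 0.0471
```

Emit:
carry_out --motion '[[[0,0,0,0,0,0,4.0],[0,0,0,0,0,0,4.0],[0,0,0,0,0,0,4.0],[0,0,0,0,0,0,4.0]]]'

```text
time_s: 19.8
position: [0.5361, -0.0746, 0.0465]
tool_rot: [[0.003, 0.333, 0.943], [-0.001, 0.943, -0.333], [-1.0, 0.0, 0.003]]
ft_force: [0.3, 1.7, 5.1]
grip_width: 0.0474
```

Emit:
carry_out --motion '[[[-2,0,0,0,0,0,4.0],[-5,0,0,0,0,0,4.0],[-8,0,0,0,0,0,4.0],[-11,0,0,0,0,0,4.0],[-12,0,0,0,0,0,4.0]]]'

```text
time_s: 20.22
position: [0.5364, -0.0748, 0.1696]
tool_rot: [[0.007, 0.333, 0.943], [-0.002, 0.943, -0.333], [-1.0, -0.0, 0.007]]
ft_force: [1.0, -0.0, -3.2]
grip_width: 0.0471
```

```bash
python3 -c "
from h import *
go(.487,-.289,-18.6,.165)"
```

```text
shift cm [  0.4812 -21.8416   2.4734] rot [-0.015   0.0071  0.0002] q6 -91.0082050085953 w 0.04711106317716718 F [ 0.9763 -0.0309 -3.2292] t 20.2167 p [ 0.5364 -0.0748  0.1696]
```

Emit:
carry_out --motion '[[[0,-4,0.4,-0.003,0,0,4.0],[0,-8,0.9,-0.006,0,0,4.0],[0,-12,1.4,-0.01,0,0,4.0],[0,-16,1.8,-0.015,0,0,4.0],[0,-19.5,2.2,-0.015,0,0,4.0]]]'

```text
time_s: 20.63
position: [0.4899, -0.2677, 0.1653]
tool_rot: [[0.0, 0.319, 0.948], [-0.0, 0.948, -0.319], [-1.0, -0.0, 0.0]]
ft_force: [1.2, -0.8, -4.2]
grip_width: 0.0473
```

Emit:
carry_out --motion '[[[0,-1.5,0.2,0,0,0,4.0],[0,-1.9,0.2,0,0,0,4.0],[0,-1.9,0.2,0,0,0,4.0],[0,-1.9,0.2,0,0,0,4.0],[0,-1.9,0.2,0,0,0,4.0]]]'

```text
time_s: 21.05
position: [0.4872, -0.2828, 0.1649]
tool_rot: [[-0.0, 0.318, 0.948], [0.001, 0.948, -0.318], [-1.0, 0.0, -0.0]]
ft_force: [-0.2, 0.4, -4.3]
grip_width: 0.0473
```

```bash
python3 -c "
from h import *
go(.487,-.289,-18.6,.06)"
```

```text
shift cm [10.4939 -0.6012  0.1812] rot [ 0.0015 -0.0003 -0.0005] q6 -113.66756976274885 w 0.047300777103168413 F [-0.1637  0.4138 -4.2604] t 21.05 p [ 0.4872 -0.2828  0.1649]
```

Emit:
carry_out --motion '[[[1.5,-0.5,0.1,0,0,0,4.0],[4,-0.6,0.1,0,0,0,4.0],[7.5,-0.6,0.1,0,0,0,4.0],[10,-0.6,0.1,0,0,0,4.0],[10.4,-0.6,0.1,0,0,0,4.0]]]'

```text
time_s: 21.47
position: [0.4847, -0.2876, 0.057]
tool_rot: [[-0.006, 0.318, 0.948], [0.005, 0.948, -0.318], [-1.0, 0.003, -0.007]]
ft_force: [-0.6, 1.2, -3.9]
grip_width: 0.0472
```

Emit:
carry_out --motion '[[[0,0,0,0,0,0,4.0],[0.5,0,0,0,0,0,4.0],[1.0,0,0,0,0,0,4.0],[1.4,0,0,0,0,0,4.0],[1.4,0,0,0,0,0,4.0]]]'

```text
time_s: 21.88
position: [0.486, -0.2902, 0.0469]
tool_rot: [[0.0, 0.319, 0.948], [-0.0, 0.948, -0.319], [-1.0, -0.0, 0.0]]
ft_force: [-0.9, 0.1, -4.9]
grip_width: 0.0472
```

```bash
python3 -c "
from h import *
go(.487,-.289,-18.6,.046)"
```

```text
shift cm [0.0867 0.1484 0.0596] rot [-0.0001  0.0001  0.0001] q6 -114.2234971886005 w 0.04715175340468722 F [-0.8709  0.0565 -4.8523] t 21.8833 p [ 0.486  -0.2902  0.0469]
```

Emit:
carry_out --motion '[[[0.1,0.1,0,0,0,0,4.0],[0.1,0.1,0,0,0,0,4.0],[0.1,0.1,0,0,0,0,4.0]]]'

```text
time_s: 22.13
position: [0.4864, -0.2897, 0.0465]
tool_rot: [[0.001, 0.319, 0.948], [-0.001, 0.948, -0.319], [-1.0, -0.001, 0.001]]
ft_force: [-2.2, -0.7, 1.2]
grip_width: 0.0474
```

Emit:
carry_out --motion '[[[0,0,0,0,0,0,8.5],[0,0,0,0,0,0,8.5],[0,0,0,0,0,0,8.5],[0,0,0,0,0,0,8.5],[0,0,0,0,0,0,8.5]]]'

```text
time_s: 22.55
position: [0.4863, -0.2894, 0.0459]
tool_rot: [[0.0, 0.319, 0.948], [-0.0, 0.948, -0.319], [-1.0, 0.0, 0.0]]
ft_force: [-0.1, -0.2, -0.6]
grip_width: 0.0848
```

Emit:
carry_out --motion '[[[-2,0,0,0,0,0,8.5],[-5,0,0,0,0,0,8.5],[-8,0,0,0,0,0,8.5],[-11,0,0,0,0,0,8.5],[-13,0,0,0,0,0,8.5]]]'

```text
time_s: 22.97
position: [0.4867, -0.2896, 0.1788]
tool_rot: [[0.002, 0.319, 0.948], [-0.002, 0.948, -0.319], [-1.0, -0.001, 0.003]]
ft_force: [1.3, 0.2, 0.5]
grip_width: 0.0849
```

Emit:
carry_out --motion '[[[-3,0,-3,0,0,0,8.5],[-6,0,-5,0,0,0,8.5],[-9,0,-8,0,0,0,8.5],[-10,0,-10,0,0,0,8.5],[-10,0,-10,0,0,0,8.5]]]'

```text
time_s: 23.38
position: [0.3897, -0.2568, 0.2791]
tool_rot: [[0.003, 0.32, 0.947], [-0.004, 0.947, -0.32], [-1.0, -0.003, 0.005]]
ft_force: [1.0, 0.6, -0.3]
grip_width: 0.0852
```

```bash
python3 -c "
from h import *
d=cam('side');cv2.imwrite('pics/s6.png',d['image'][...,::-1])
d=cam('top');cv2.imwrite('pics/t6.png',d['image'][...,::-1])
for c in HUE: blobs('top',c,.07,300);blobs('side',c,.07,500)"
```

```text
top red 1030 [529.1058 247.8058] z0.07 [  0.5824  -0.4914  97.441   65.1118 -80.3986]
top red 805 [438.7019 285.2236] z0.07 [  0.4826  -0.2766 105.6702  77.1804 -18.2685]
side red 1564 [359.9233 360.0978] z0.07 [  0.456   -0.3032 128.553   88.1861 -18.6155]
side red 2125 [467.9431 394.6127] z0.07 [  0.5725  -0.4931  98.5004  92.5561 -80.263 ]
top blue 1222 [202.1735 305.4681] z0.07 [  0.4374   0.2649 129.6489  76.0356  17.4772]
top yellow 1277 [272.3626 269.6359] z0.07 [  0.5213   0.1074 129.7344  75.6243  -7.4123]
```

View pics/s6.png

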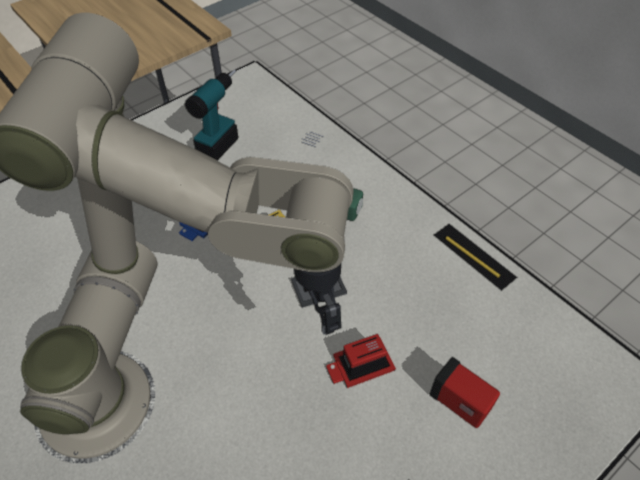

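View pics/t6.png

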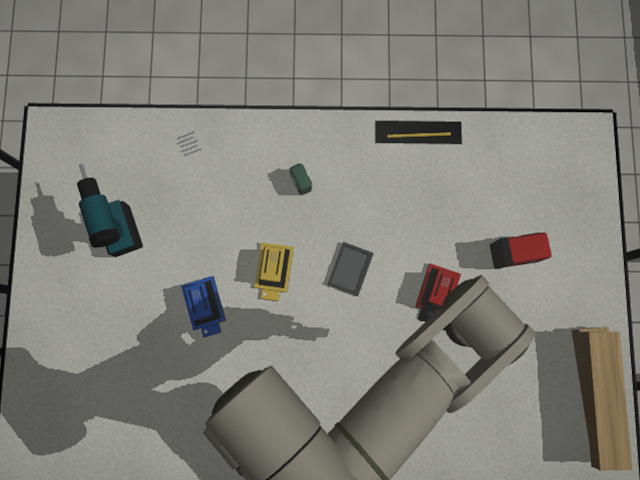

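The top view shows blue at (202,305), yellow at (272,270) and red at (438,285), each in its own colour's cradle. The tray is empty at (350,269), and the drill, tape and laser are where they started. The side view shows the red pack upright and level in its cradle at (362,358). The gripper is clear of everything, so I'm handing in.

```bash
python3 -c "
from rig import env
print(env.close_job())"
```

```text
the job is handed in; nothing more can be done
None
```

All three packs are now in the cradles of their own colour, and I handed the job in at about 24 s of the 96 s allowed. I set the red pack down and let go of it in the tray, moved blue and then yellow to their cradles, and finally moved red from the tray to its cradle.

- **Seating:** Close-up wrist pictures showed red sitting in the tray, then blue and yellow down in their cradles. The last side and top pictures show red upright in its cradle, the tray empty, and the drill, laser level and tape measure apparently where they stood. I measured only the laser again, and it had not moved.
- **Forces:** Pressing at the wrist read at most about 7 N (while gripping), far below the limits.
- **Disagreements:** The top and wrist cameras differed by about 3 mm, well inside the cradles' 8 mm play.
- **Limits of the last checks:** The arm hid part of the red cradle from above and the other two cradles in the side view. I did not take a wrist close-up of red after its final placement.

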